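Feed ferrite ring cores through the gate of a parts tray

ROBOT

A 6-joint arm with a two-finger parallel gripper is mounted at the origin on the work surface. World frame = base frame: x ahead of the robot, y to its left, z up, the work surface at z = 0. Lengths are in m, angles in degrees, forces in N, time in s.
With the tool pointing down it reaches from about 0.4 to 0.825 m from the base axis. Payload 7 kg.
Tool frame: the origin (TCP) lies on the centre line of the jaws, within the pads' length; the fingertips stand 8 mm ahead of it and the grasp point (between the pads) lies 11 mm behind it (r.tcp_to_tips is the distance from the TCP to the fingertips, in m); z points along the fingers, y is the direction in which the jaws open and shut (so a half turn about z gives the same grasp; the last joint's range is limited). The gripper opens to 88 mm and grips with 3 to 60 N. Pads are 19 mm wide; open, the fingers measure 130 mm over their backs; the gripper's body (78 mm by 193 mm) begins 47 mm behind the grasp point.
Start: joints at [90.418, 20.546, 0.682, 0, -70.136, -16.507], TCP at [0.187, 0.649, 0.235] pointing down, gripper open.
Joint ranges: [-176.03, 176.03], [-82.01, 121.73], [-58.28, 71.71], [-173.87, 95.51], [-174.79, -0.11], [-173.66, 173.66]. Speed limits (degrees/s): [136.94, 136.94, 172.46, 180, 180, 180].

INTERFACE

Orientations are given as [roll, pitch, yaw] about the fixed x, y, z axes, in that order (R = Rz(yaw) Ry(pitch) Rx(roll)).
In Python, from plant import r gives the robot as it stands.
- The arm moves only by the tool drive_tool, never from a script. Its argument "plan" is text: rows parted by semicolons, each of 4 numbers parted by spaces: the shift along the tool's x, y, z in cm, then the turn about the tool's z in rad. A call has 1 to 8 rows; each row is the pose to reach, as a shift and turn from the pose commanded when the call began, along the tool's axes at that moment; what a row does not reach only later rows make up. A row lasts 1/8 s, in which the tool goes at most 62.5 mm and 10.7 degrees, less where a joint would pass 70% of its speed; a pose out of reach is approached as far as the arm can. A call with a gripper value outside its range is refused whole. "fingers" is the closure, from -1 (fully open) to 1 (shut), set as the call begins (left out, the last holds). The fingers move at their own pace and stop on an object; "squeeze" is the grip in N (left out, the last holds). Time passes only in rows, so rows that repeat a pose let the fingers close. It gives the time, the measured TCP pose, the force and the opening at its end, in the units of the state.
- r.get_state(): the state, without advancing time (a new reading comes with each control period).
- r.capture(name): name is "scene" or "side" or "wrist"; returns a dict with "frame" (384x512x3 uint8, red, green, blue), "fovy" (degrees; the focal length in pixels is half the picture's height over the tangent of half this angle, whatever the lens; pixels are square), "cx", "cy" (the principal point, pixels), "k1" (the pictures are not rectified: a ray, as slopes to the right and down, at radius r is drawn at 1 + k1 r^2 times it, then the intrinsics apply), "rvec" (rotation vector, rad) and "tvec" (3), from world to camera coordinates, as OpenCV has them. Camera axes: x right, y down, z forward; pixel columns grow to the right and rows downward; lengths in m; the calibration is good to about 2 mm. A picture is of the moment at which its call begins. There is no depth.
- r.close_job(): hands the job in, once; it reports no verdict.
The state is a dict: "time_s": time; "joints": joint angles; "qd": joint speeds; "joint_torque": joint torques, N m; "tcp_pos": TCP position; "eef_rot": TCP orientation; "contact_force": force on the tool from outside, world axes, zero at the start; "moment": the same for the moment, N m; "gripper_width": finger opening in m.
Only numpy, scipy, OpenCV 4.12 (cv2) and the standard library are available. Lean on these libraries where they do the work, as an engineer would, in place of code of your own. Each camera call takes 0.05 s, during which the arm holds its last target. There are 200 camera calls.

TASK

Sweep the three loose ring cores one at a time through the narrow gate of the parts tray, so that all three lie flat in a row down in the slot behind it. Push them along the deck with the fingertips: do not pick any of them up. Leave the rectangular core in the tray and the things on the bench where they are.

Things in the scene. Friction and masses are not known exactly. Their poses are not given: they have to be found in the camera images.
- tray: low feeding tray fixed to the bench. Origin on the bench under the middle of the gate; x points in the feed direction, from the deck through the gate along the slot, z up. Flat grey deck, top 20 mm above the bench, from x = -210 to 0 mm and y = -70 to +100 mm. The aluminium fence round it is 5 mm thick and rises 7 mm above the deck (top at 27 mm), 13 mm lower than the cores
- gate (a point): middle of the gate at deck height (tray x = 0, y = 0, 20 mm above the bench). The gate is a 34 mm gap in the fence with a flared mouth: two 45 degree cheeks, fence high, 34 mm apart at the gate, about 70 mm at x = -18 mm. Fingertips held just above the fence (27 to 36 mm above the bench) can push a core over the cheeks and on into the slot
- slot (a point): middle of the slot's floor (tray x = 51 mm, y = 0, 16 mm above the bench). The slot is open above, 34 mm wide, from the gate (x = 0) to its end wall (x = 102 mm); its floor lies 4 mm lower than the deck, with a sharp step down at x = 0. Its walls are 8 mm thick, tops at 27 mm. A core in the slot is pushed on along it by the next one
- core1: loose dark ferrite ring core, a short upright tube: outside diameter 28 mm, hole 14 mm, height 20 mm, about 45 g; origin at the centre of its underside, z up along its axis; starts flat on the tray's deck (underside at z = 20 mm), 25 mm or more clear of the others. The three ring cores are alike
- core2: loose dark ferrite ring core, a short upright tube: outside diameter 28 mm, hole 14 mm, height 20 mm, about 45 g; origin at the centre of its underside, z up along its axis; starts flat on the tray's deck (underside at z = 20 mm), 25 mm or more clear of the others. The three ring cores are alike
- core3: loose dark ferrite ring core, a short upright tube: outside diameter 28 mm, hole 14 mm, height 20 mm, about 45 g; origin at the centre of its underside, z up along its axis; starts flat on the tray's deck (underside at z = 20 mm), 25 mm or more clear of the others. The three ring cores are alike
- block_core: loose dark rectangular transformer core, 42 x 22 x 21 mm (x, y, z), about 90 g, flat on the deck beside the gate on the tray's +y side; origin at the centre of its underside. Not part of the job; stays where it is
- flux: bystander: upright grey plastic bottle, 40 mm in diameter, 85 mm high, on the bench; origin at the centre of its underside
- driver: bystander: screwdriver 170 mm long lying on the bench along its x axis; origin under its middle
- bin: bystander: small red open bin, 100 x 75 x 45 mm, on the bench; origin at the centre of its underside
Things that resemble listed ones, but are neither listed nor needed, are in the scene too. Leave any purple or yellow look-alike of the core3 alone.

How it is judged (in metres and radians):
On the way, in this order (a step that is already met when the one before it is completed fails the run):
1. a first ring core lies flat in the slot, the other two not yet (((x of core1 in the frame of tray between 0.01 and 0.094 m and y of core1 in the frame of tray between -0.01 and 0.01 m and height (world z) of core1 below 0.018 m and angle between core1's own z axis and vertical below 0.15 rad) or (x of core2 in the frame of tray between 0.01 and 0.094 m and y of core2 in the frame of tray between -0.01 and 0.01 m and height (world z) of core2 below 0.018 m and angle between core2's own z axis and vertical below 0.15 rad) or (x of core3 in the frame of tray between 0.01 and 0.094 m and y of core3 in the frame of tray between -0.01 and 0.01 m and height (world z) of core3 below 0.018 m and angle between core3's own z axis and vertical below 0.15 rad))), for 0.2 s.
2. a second ring core lies flat in the slot, the third not yet ((((x of core1 in the frame of tray between 0.01 and 0.094 m and y of core1 in the frame of tray between -0.01 and 0.01 m and height (world z) of core1 below 0.018 m and angle between core1's own z axis and vertical below 0.15 rad) and (x of core2 in the frame of tray between 0.01 and 0.094 m and y of core2 in the frame of tray between -0.01 and 0.01 m and height (world z) of core2 below 0.018 m and angle between core2's own z axis and vertical below 0.15 rad)) or ((x of core1 in the frame of tray between 0.01 and 0.094 m and y of core1 in the frame of tray between -0.01 and 0.01 m and height (world z) of core1 below 0.018 m and angle between core1's own z axis and vertical below 0.15 rad) and (x of core3 in the frame of tray between 0.01 and 0.094 m and y of core3 in the frame of tray between -0.01 and 0.01 m and height (world z) of core3 below 0.018 m and angle between core3's own z axis and vertical below 0.15 rad)) or ((x of core2 in the frame of tray between 0.01 and 0.094 m and y of core2 in the frame of tray between -0.01 and 0.01 m and height (world z) of core2 below 0.018 m and angle between core2's own z axis and vertical below 0.15 rad) and (x of core3 in the frame of tray between 0.01 and 0.094 m and y of core3 in the frame of tray between -0.01 and 0.01 m and height (world z) of core3 below 0.018 m and angle between core3's own z axis and vertical below 0.15 rad)))), for 0.2 s.
3. the third ring core lies flat in the slot (x of core1 in the frame of tray between 0.01 and 0.094 m and y of core1 in the frame of tray between -0.01 and 0.01 m and height (world z) of each of core1, core2, core3 below 0.018 m and angle between each of core1, core2, core3's own z axis and vertical below 0.15 rad and x of core2 in the frame of tray between 0.01 and 0.094 m and y of core2 in the frame of tray between -0.01 and 0.01 m and x of core3 in the frame of tray between 0.01 and 0.094 m and y of core3 in the frame of tray between -0.01 and 0.01 m), for 0.2 s.
At the end, for the whole second after the job is handed in: all three ring cores rest flat (within 0.15 rad) on the slot's floor: underside less than 18 mm above the bench, centre 10 to 94 mm past the gate and within 10 mm of the slot's middle line, slower than 10 mm/s (all of step 3 and linear speed of each of core1, core2, core3 below 0.01 m/s); the robot touches nothing.
It fails at once if a ring core was picked up: raised 7 mm or more above the deck while upright, or 20 mm in any attitude ((height (world z) of core1 above 0.027 m and angle between core1's own z axis and vertical below 0.35 rad) or (height (world z) of core2 above 0.027 m and angle between core2's own z axis and vertical below 0.35 rad) or (height (world z) of core3 above 0.027 m and angle between core3's own z axis and vertical below 0.35 rad) or height (world z) of any of core1, core2, core3 above 0.04 m).
It fails at once if the rectangular core was shifted by more than 15 mm (distance of block_core from where it was at the start of the episode above 0.015 m).
It fails at once if a thing on the bench was shifted by more than 20 mm (distance of any of flux, driver, bin from where it was at the start of the episode above 0.02 m).
It also fails if it takes over 58 s, if anything falls off the work surface, if the arm or the gripper's body presses on something with over 40 N, if the wrist force passes 120 N, or if a joint passes its speed limit or range.

## Working session

There is one attempt and no reset: what is moved stays moved. The work goes in short steps, Python scripts to look and compute and a tool call to move; the robot and the scene stay as the last step left them, time stands still between calls to the robot, and variables do not carry over. Pictures are saved under pics/ and viewed, about 8 in all and at most 12, crops included, and the job is handed in when it is done.

Besides the shell and the picture viewer there is one more tool, called after "Request:" as name(argument=value, ...), one argument or row to a line, values as JSON. drive_tool: Moves the arm, as the interface text tells. Its arguments: {"type":"object","properties":{"plan":{"type":"string"},"fingers":{"type":"number"},"squeeze":{"type":"number"}},"required":["plan"]}

```bash
mkdir -p pics; cat > h.py <<'E'
import numpy as np, cv2
from plant import r
def cap(n):
    c=r.capture(n); f=192/np.tan(np.radians(c['fovy'])/2); c['f']=f
    c['R']=cv2.Rodrigues(np.array(c['rvec'],float))[0]; c['t']=np.array(c['tvec'],float).ravel(); return c
def proj(c,P):
    p=(c['R']@np.atleast_2d(P).T).T+c['t']; s=p[:,:2]/p[:,2:]; k=1+c['k1']*(s**2).sum(1,keepdims=True)
    return s*k*c['f']+[c['cx'],c['cy']]
def back(c,uv,z):
    d=(np.atleast_2d(uv)-[c['cx'],c['cy']])/c['f']; s=d.copy()
    for _ in range(30): s=d/(1+c['k1']*(s**2).sum(1,keepdims=True))
    ray=np.c_[s,np.ones(len(s))]@c['R']; o=-c['R'].T@c['t']
    return o+ray*((z-o[2])/ray[:,2])[:,None]
def save(c,name,box=None,k=1):
    im=c['frame'][:,:,::-1]
    if box: a,b,w,h=box; im=im[b:b+h,a:a+w]
    cv2.imwrite('pics/'+name,cv2.resize(im,None,fx=k,fy=k,interpolation=cv2.INTER_CUBIC))
E
python3 - <<'E'
from h import *
s=cap('scene'); d=cap('side')
im=np.vstack([s['frame'],d['frame']])[:,:,::-1]
cv2.imwrite('pics/a.png',cv2.resize(s['frame'][:,:,::-1],(800,600))); cv2.imwrite('pics/b.png',cv2.resize(d['frame'][:,:,::-1],(800,600)))
for c in (s,d): print(-c['R'].T@c['t'],c['R'][2],c['f'],c['cx'],c['cy'],c['k1'])
st=r.get_state(); print(st['time_s'],st['tcp_pos'],st['eef_rot'],st['gripper_width'],r.tcp_to_tips)
E
```

```text
[ 1.08545646 -0.51728991  0.76121018] [-0.46588189  0.52982272 -0.70869031] 414.51796011420754 258.90674633795544 191.87484386806358 -0.028232468648204435
[ 0.11779318 -0.94872057  0.68547533] [ 0.3865632   0.76613859 -0.51342044] 402.92421093480306 252.8812017421158 195.42618403100695 -0.0863653920839815
0.1 [0.18696632 0.64815301 0.23373063] [ 1.79917303e+02 -6.44338975e-03 -1.60953344e+01] 0.08757964045412452 0.008
```

View pics/a.png

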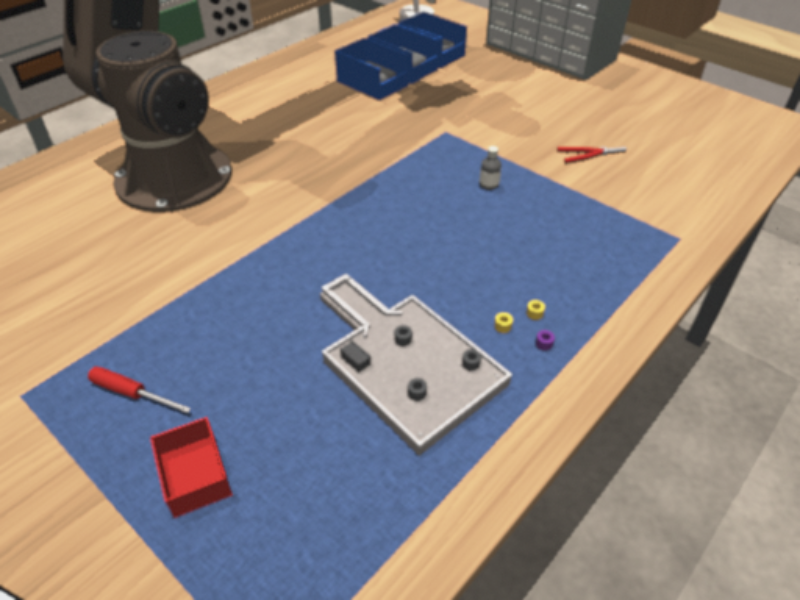

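View pics/b.png

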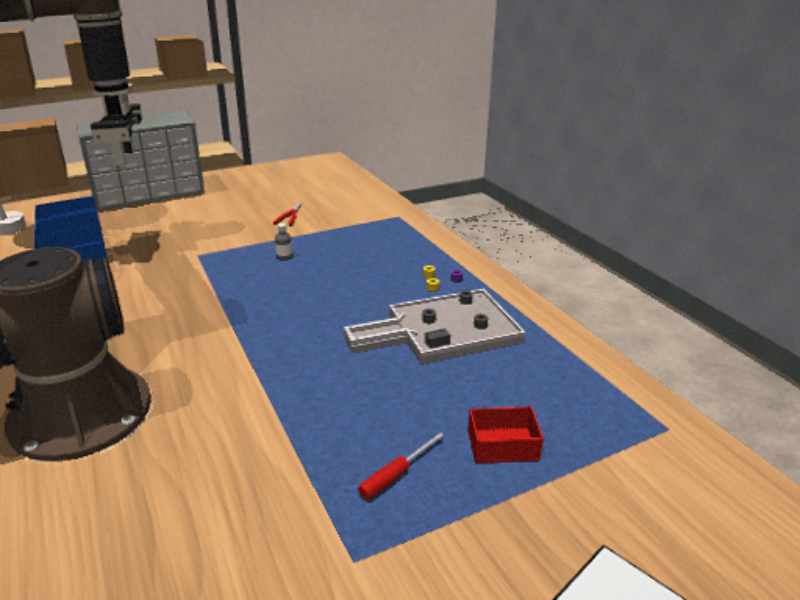

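Scene view (800x600 px): the three dark rings are inside the tray at (403,334), (472,358) and (417,388), and the block is at (355,355). The yellow rings (504,322), (536,309) and the purple one (545,340) lie outside the tray and are look-alikes. The dark ones on the deck match the description. Next is an enlarged crop to confirm and measure.

```bash
python3 - <<'E'
from h import *
s=cap('scene'); save(s,'c.png',(200,168,132,124),6)
E
```

```text
(no output)
```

View pics/c.png

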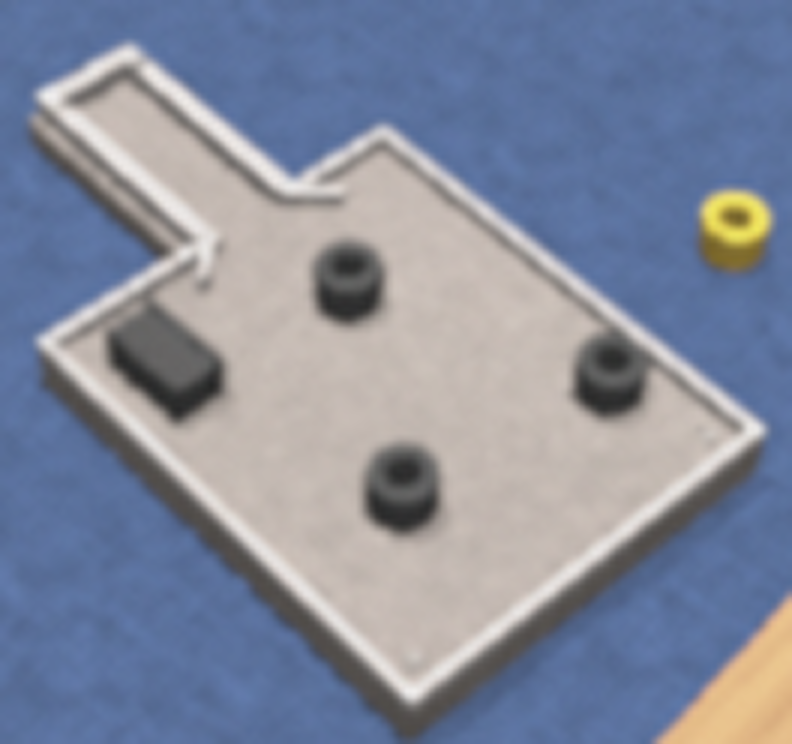

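The crop confirms it: three dark rings at crop (349,280), (609,372) and (402,487), the block at (165,362), the tray corners and the slot end. The yellow ring at (735,230) is outside.

```bash
cat > meas.py <<'E'
from h import *
from scipy.optimize import least_squares
s=cap('scene')
q=lambda a:(np.array(a,float)+.5)/6-.5+[200,168]
W=back(s,q([(43,343),(412,697),(762,430),(383,130),(43,97),(130,48)]),.027)[:,:2]
def T(p,e):
    a=np.array([[e,100+e],[-210-e,100+e],[-210-e,-70-e],[e,-70-e],[102+4,21],[102+4,-21]])/1e3
    c,n=np.cos(p[2]),np.sin(p[2]); return a@np.array([[c,n],[-n,c]])+p[:2]
for e in (-2.5,0,2.5):
    f=least_squares(lambda p:(T(p,e)-W).ravel(),[.5,0,np.pi]); print(e,f.x[:2],np.degrees(f.x[2]),(f.fun*1e3).round(1))
E
python3 meas.py
```

```text
-2.5 [ 0.59567769 -0.02601029] 172.96513255347998 [ 2.1  6.3 -3.8  6.2 -6.  -5.1  1.4 -5.5  3.5  1.3  2.9 -3.2]
0 [ 0.59567738 -0.02601103] 172.96640561786865 [-0.7  4.1 -1.6  3.4 -3.2 -3.  -0.8 -2.7  3.5  1.3  2.9 -3.2]
2.5 [ 0.59567708 -0.02601174] 172.96763746515035 [-3.5  1.9  0.6  0.6 -0.5 -0.8 -3.   0.1  3.5  1.3  2.9 -3.2]
```

```bash
cat > loc.py <<'E'
from h import *
from scipy.optimize import minimize
def rot(a): c,n=np.cos(a),np.sin(a); return np.array([[c,-n],[n,c]])
def t2w(p,a,z): a=np.atleast_2d(a)/1e3; return np.c_[a@rot(p[2]).T+p[:2],np.full(len(a),z)]
def w2t(p,w): return (np.atleast_2d(w)[:,:2]-p[:2])@rot(p[2])*1e3
seg=[((2.5,102.5),(-212.5,102.5)),((-212.5,102.5),(-212.5,-72.5)),((-212.5,-72.5),(2.5,-72.5)),((2.5,-72.5),(2.5,-25)),((2.5,102.5),(2.5,25)),((0,21),(106,21)),((0,-21),(106,-21)),((106,-21),(106,21))]
pts=np.vstack([np.linspace(a,b,60) for a,b in seg])
def fit(cs,p0):
    g=[cv2.GaussianBlur(c['frame'].min(2).astype(np.float32),(0,0),.8) for c in cs]
    def cost(p):
        P=t2w(p,pts,.027); v=0
        for c,i in zip(cs,g):
            m=proj(c,P).astype(np.float32); v-=cv2.remap(i,m[:,:1],m[:,1:],cv2.INTER_LINEAR).mean()
        return v
    o=minimize(cost,p0,method='Nelder-Mead',options=dict(initial_simplex=np.array(p0)+[[0,0,0],[.004,0,0],[0,.004,0],[0,0,.02]],xatol=1e-5,fatol=1e-4)); return o.x,o.fun
P0=[.5957,-.0260,np.radians(172.97)]
th=np.linspace(0,2*np.pi,40)
def ring(c,uv,z=.02):
    w=back(c,[uv],z+.01)[0,:2]
    for _ in range(5):
        C=np.vstack([np.c_[w[0]+.014*np.cos(th),w[1]+.014*np.sin(th),np.full(40,h)] for h in (z,z+.02)])
        h=cv2.convexHull(proj(c,C).astype(np.float32)); m=cv2.moments(h)
        w=w+(back(c,[uv],z+.01)-back(c,[[m['m10']/m['m00'],m['m01']/m['m00']]],z+.01))[0,:2]
    return w
def blobs(c,p,thr=85):
    roi=np.zeros((384,512),np.uint8)
    cv2.fillPoly(roi,[proj(c,t2w(p,[(0,100),(-210,100),(-210,-70),(0,-70),(0,-17),(102,-17),(102,17),(0,17)],.028)).astype(np.int32)],1)
    roi=cv2.dilate(roi,np.ones((3,3)))
    mx=c['frame'].max(2); m=((mx<thr)&(roi>0)).astype(np.uint8)
    n,l,st,ce=cv2.connectedComponentsWithStats(m)
    out=[]
    for i in range(1,n):
        if st[i,4]>25:
            h=cv2.convexHull(np.argwhere(l==i)[:,::-1].astype(np.float32)); M=cv2.moments(h); out.append((st[i,4],(M['m10']/M['m00'],M['m01']/M['m00'])))
    return out
E
python3 - <<'E'
from loc import *
s,d=cap('scene'),cap('side')
for cs in ([s],[d],[s,d]):
    p,f=fit(cs,P0); print(p[:2].round(4),np.degrees(p[2]).round(2),f)
    for c in cs:
        for a,uv in blobs(c,p):
            w=ring(c,uv); print('  ',a,np.round(uv,1),w.round(4),w2t(p,w).round(1))
E
```

```text
[ 0.5961 -0.0255] 172.95 -188.1404571533203
   48 [257.5 217.3] [ 0.6582 -0.0358] [[-62.9   2.6]]
   88 [227.6 230.4] [ 0.6338 -0.1107] [[-47.8  79.9]]
   27 [301.6 227. ] [0.7535 0.0094] [[-151.9  -54. ]]
   50 [301. 233.] [ 0.7631 -0.0053] [[-163.2  -40.6]]
   30 [266.8 246. ] [ 0.7295 -0.085 ] [[-139.7   42.6]]
   52 [266.3 252. ] [ 0.7393 -0.0979] [[-151.    54.3]]
[ 0.5981 -0.0307] 173.04 -154.51226806640625
   56 [297.6 190.1] [ 0.7569 -0.0045] [[-154.5  -45.3]]
   61 [274.3 202.1] [ 0.6528 -0.0355] [[-54.9  -1.8]]
   69 [307.3 205.7] [ 0.7332 -0.0978] [[-142.2   50.2]]
   122 [279.4 216.4] [ 0.6277 -0.1111] [[-39.1  76.2]]
[ 0.5969 -0.027 ] 173.2 -333.87091064453125
   48 [257.5 217.3] [ 0.6582 -0.0358] [[-61.9   1.5]]
   88 [227.6 230.4] [ 0.6338 -0.1107] [[-46.5  78.8]]
   27 [301.6 227. ] [0.7535 0.0094] [[-151.1  -54.7]]
   50 [301. 233.] [ 0.7631 -0.0053] [[-162.4  -41.2]]
   30 [266.8 246. ] [ 0.7295 -0.085 ] [[-138.6   41.9]]
   52 [266.3 252. ] [ 0.7393 -0.0979] [[-149.8   53.6]]
   56 [297.6 190.1] [ 0.7569 -0.0045] [[-156.2  -41.3]]
   61 [274.3 202.1] [ 0.6528 -0.0355] [[-56.5   1.9]]
   69 [307.3 205.7] [ 0.7332 -0.0978] [[-143.7   54.1]]
   122 [279.4 216.4] [ 0.6277 -0.1111] [[-40.5  79.9]]
```

Request:
drive_tool(
  plan="6 4.8 0 -0.02;12 9.7 0 -0.04;18 14.6 0 -0.06;24 19.4 0 -0.08;30 24.3 0 -0.1;35 28.4 0 -0.12;40 32.4 0 -0.14;45 36.5 0 -0.16",
  fingers=0.6,
  squeeze=30,
)

```text
time_s: 1.3
tcp_pos: [0.4738, 0.2367, 0.235]
eef_rot: [-180.0, -0.0, -6.9]
contact_force: [0.3, -0.0, 0.2]
gripper_width: 0.0185
```

Request:
drive_tool(
  plan="3.8 4.3 0 0;7.6 8.6 0 0;11.4 12.9 0 0;15.2 17.2 0 0;19 21.4 0 0;22.8 25.6 0 0;22.8 25.6 0 0",
)

```text
time_s: 2.17
tcp_pos: [0.6697, -0.0467, 0.2332]
eef_rot: [179.9, 0.1, -7.2]
contact_force: [-0.4, 1.0, -0.3]
gripper_width: 0.0179
```

```bash
python3 - <<'E'
from loc import *
c=cap('wrist'); save(c,'w1.png',k=1.5)
print(-c['R'].T@c['t'],c['R'][2],c['f'],c['k1'],r.get_state()['tcp_pos'],r.get_state()['eef_rot'])
print(proj(c,t2w(P0,[(0,100),(-210,100),(-210,-70),(0,-70),(102,0)],.027)).round())
E
```

```text
[ 0.73620408 -0.05473167  0.3829102 ] [-0.24871812  0.0311147  -0.96807602] 316.22147809600574 0.0003351349462309966 [ 0.66876521 -0.04507021  0.2333968 ] [ 1.79977085e+02  8.83022898e-02 -7.10108349e+00]
[[327. 234.]
 [338.  44.]
 [174.  44.]
 [186. 234.]
 [245. 308.]]
```

View pics/w1.png

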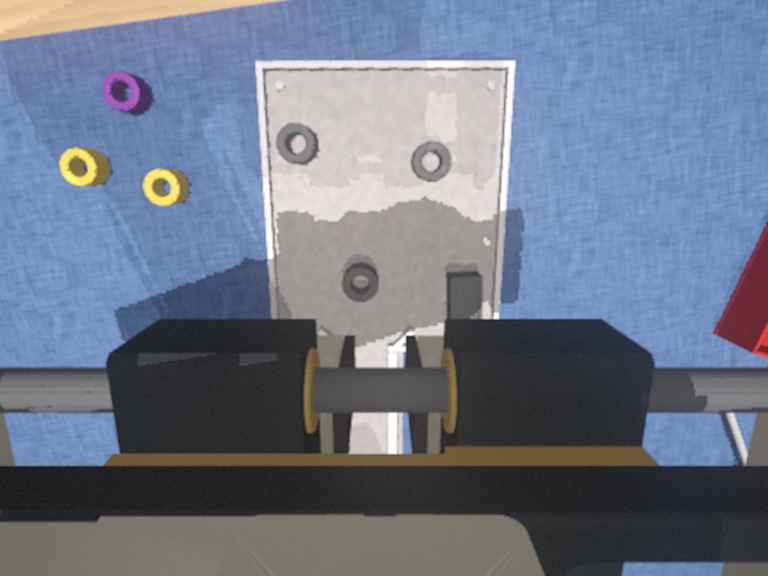

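Wrist view (768x576 px): rings at (296,143), (431,160) and (360,281), block at (463,293), and tray back corners at (260,65) and (512,65). It is clear enough to fit the tray.

```bash
python3 - <<'E'
from loc import *
import loc
c=cap('wrist'); s=cap('scene')
k=lambda a:(np.array(a,float)+.5)/1.5-.5
# tray fit on wrist: side and back fences that are visible
full=loc.pts
loc.pts=np.vstack([np.linspace(a,b,80) for a,b in [((-212.5,102.5),(-212.5,-72.5)),((-40,102.5),(-212.5,102.5)),((-40,-72.5),(-212.5,-72.5))]])
p,f=fit([c],P0); print('wrist',p[:2].round(4),np.degrees(p[2]).round(2),f)
loc.pts=full; q,f=fit([s],P0); print('scene',q[:2].round(4),np.degrees(q[2]).round(2),f)
for n,t in zip('ABC',[(360.5,281),(431,160),(296.5,143)]):
    w=back(c,[k(t)],.04)[0]; print(n,'wrist world',w.round(4),'tray',w2t(p,w).round(1))
for n,t in zip('ABC',[(349,262),(403,466),(611,352)]):
    w=back(s,[(np.array(t)+.5)/6-.5+[200,168]],.04)[0]; print(n,'scene world',w.round(4),'tray',w2t(q,w).round(1))
print(w2t(p,r.get_state()['tcp_pos']))
E
```

```text
wrist [ 0.5954 -0.0258] 172.89 -225.70492553710938
scene [ 0.5958 -0.0258] 173.09 -181.003662109375
A wrist world [ 0.6556 -0.0286  0.04  ] tray [[-60.1  -4.6]]
B wrist world [ 0.7356 -0.089   0.04  ] tray [[-147.    45.4]]
C wrist world [0.7584 0.0022 0.04  ] tray [[-158.3  -47.9]]
A scene world [ 0.6519 -0.0279  0.04  ] tray [[-55.9  -4.7]]
B scene world [ 0.7329 -0.0894  0.04  ] tray [[-143.7   46.6]]
C scene world [0.7563 0.0039 0.04  ] tray [[-155.7  -48.8]]
[[-74.36105122   8.21023931]]
```

Request:
drive_tool(
  plan="1.6 -1.3 3 0;1.6 -1.3 6 0;1.6 -1.3 9 0;1.6 -1.3 12 0;1.6 -1.3 15 0;1.6 -1.3 17.5 0;1.6 -1.3 18.5 0;1.6 -1.3 18.5 0",
)

```text
time_s: 3.32
tcp_pos: [0.6857, -0.0315, 0.0497]
eef_rot: [180.0, 0.0, -6.8]
contact_force: [0.5, -0.4, 0.9]
gripper_width: 0.0173
```

```bash
cat > st.py <<'E'
from loc import *
P=np.array([.5956,-.0258,np.radians(173)])
s=r.get_state(); print(s['time_s'],w2t(P,s['tcp_pos']).round(1),np.round(s['tcp_pos'][2]*1e3,1),np.round(s['eef_rot'],2),s['contact_force'].round(1) if hasattr(s['contact_force'],'round') else s['contact_force'])
E
python3 st.py;python3 st.py
```

```text
3.325 [[-90.1  -5.4]] 49.7 [ 1.7999e+02  2.0000e-02 -6.8500e+00] [ 0.5 -0.4  0.9]
3.325 [[-90.1  -5.4]] 49.7 [ 1.7999e+02  2.0000e-02 -6.8500e+00] [ 0.5 -0.4  0.9]
```

Request:
drive_tool(
  plan="0 0.05 0.8 0;0 0.05 1.2 0;-0.6 0.05 1.2 0;-1.2 0.1 1.2 0;-2 0.2 1.2 0;-3 0.35 1.2 0;-4 0.5 1.2 0;-4 0.55 1.2 0",
)

```text
time_s: 4.32
tcp_pos: [0.6447, -0.0329, 0.0378]
eef_rot: [-180.0, 0.0, -6.9]
contact_force: [-0.5, -0.2, 0.2]
gripper_width: 0.0178
```

```bash
python3 - <<'E'
import st
from h import *
c=cap('wrist'); s=cap('scene'); a=cv2.resize(c['frame'][:,:,::-1],(512,384)); b=cv2.resize(s['frame'][168:264,200:328,::-1],(512,384),interpolation=cv2.INTER_CUBIC)
cv2.imwrite('pics/d.png',cv2.resize(np.hstack([a[:,:],b]),(800,300)))
E
```

```text
4.325 [[-49.6   1.1]] 37.8 [-1.80e+02  1.00e-02 -6.91e+00] [-0.5 -0.2  0.2]
```

View pics/d.png

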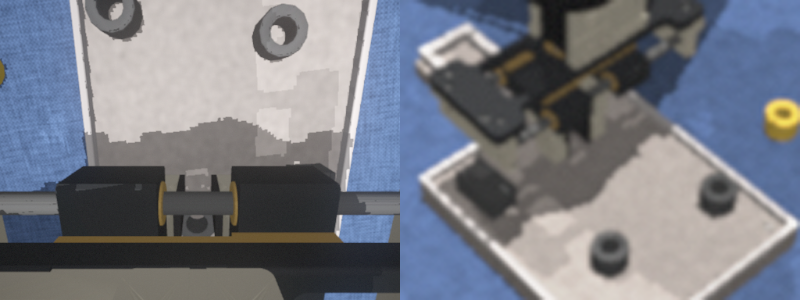

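Wrist view: ring A at (198,225) sits cradled between the fingers. B and C have not moved. I continue through the gate.

Request:
drive_tool(
  plan="-0.7 -0.1 0 0;-1.4 -0.1 0 0;-2.1 -0.1 0 0;-2.8 -0.1 0 0;-3.5 -0.1 0 0;-4.2 -0.1 0 0;-4.9 -0.1 0 0;-5.6 -0.1 0 0",
)

```text
time_s: 5.42
tcp_pos: [0.5895, -0.0251, 0.0375]
eef_rot: [180.0, 0.0, -6.9]
contact_force: [-0.2, 0.2, -0.4]
gripper_width: 0.0175
```

Request:
drive_tool(
  plan="-0.7 0 0 0;-1.4 0 0 0;-2.1 0 0 0;-2.8 0 0 0;-3.5 0 0 0;-4.2 0 0 0;-4.8 0 0 0;-4.8 0 0 0",
)

```text
time_s: 6.42
tcp_pos: [0.542, -0.0194, 0.0376]
eef_rot: [180.0, 0.0, -6.9]
contact_force: [0.6, -0.2, 0.4]
gripper_width: 0.0175
```

```bash
python3 st.py
```

```text
6.425 [[54.   0.1]] 37.6 [ 1.80e+02  1.00e-02 -6.91e+00] [ 0.6 -0.2  0.4]
```

Request:
drive_tool(
  plan="0.5 0 0 0;0.8 0 -2 0;0.8 0 -5 0;5 1 -7 0;10 2 -7 0;15 3 -7 0;20 4 -7 0;23.2 4.6 -6 0",
)

```text
time_s: 7.42
tcp_pos: [0.77, -0.0943, 0.0975]
eef_rot: [180.0, -0.1, -7.0]
contact_force: [-0.6, 0.6, -0.1]
gripper_width: 0.0176
```

```bash
python3 - <<'E'
import st
from h import *
s=cap('scene'); d=cap('side')
b=cv2.resize(s['frame'][168:264,200:296,::-1],(400,400),interpolation=cv2.INTER_CUBIC); e=cv2.resize(d['frame'][170:250,210:290,::-1],(400,400),interpolation=cv2.INTER_CUBIC)
cv2.imwrite('pics/e.png',np.hstack([b,e]))
E
```

```text
7.425 [[-181.4   46.7]] 97.5 [ 1.7999e+02 -9.0000e-02 -6.9500e+00] [-0.6  0.6 -0.1]
```

View pics/e.png

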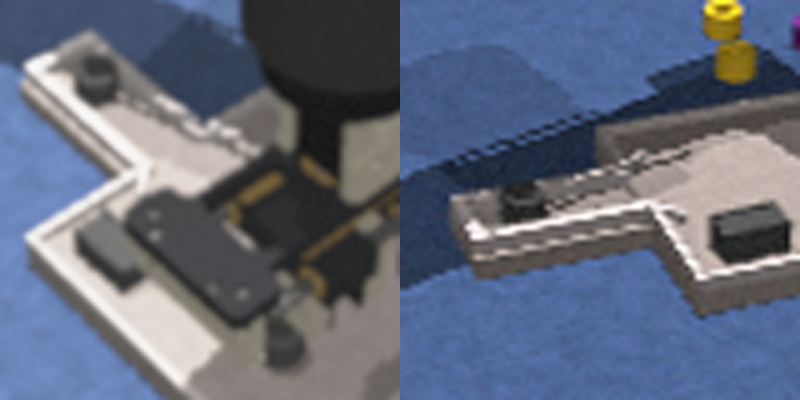

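Scene and side crops: ring A lies flat near the slot's end, at (97,78) in the left crop. The block has not moved. Now B.

Request:
drive_tool(
  plan="0 -0.05 2.5 0;0 -0.05 5 0;0 -0.05 6 0;-0.7 -0.05 6 0;-1.4 -0.05 6 0;-2.1 -0.05 6 0;-2.8 -0.3 6 0;-3.6 -0.65 6 0",
)

```text
time_s: 8.52
tcp_pos: [0.732, -0.082, 0.0381]
eef_rot: [-180.0, -0.0, -6.9]
contact_force: [0.6, -1.0, 0.9]
gripper_width: 0.0174
```

Request:
drive_tool(
  plan="-0.9 -0.45 0 0;-1.8 -0.9 0 0;-2.7 -1.3 0 0;-3.6 -1.75 0 0;-4.5 -2.2 0 0;-5.4 -2.65 0 0;-6.3 -3.1 0 0;-7.2 -3.5 0 0",
)

```text
time_s: 9.52
tcp_pos: [0.6644, -0.0384, 0.0376]
eef_rot: [-180.0, -0.0, -6.9]
contact_force: [0.9, -0.5, 0.2]
gripper_width: 0.0176
```

```bash
python3 - <<'E'
import st
from h import *
c=cap('wrist'); cv2.imwrite('pics/f.png',c['frame'][100:384,:,::-1])
E
```

```text
9.525 [[-69.9   4.1]] 37.6 [-180.     -0.     -6.92] [ 0.9 -0.5  0.2]
```

View pics/f.png

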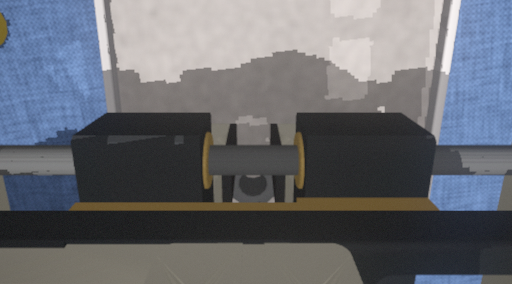

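Ring B is cradled at (253,185). I straighten the path and feed it.

Request:
drive_tool(
  plan="-0.8 -0.35 0 0;-1.5 -0.45 0 0;-2.2 -0.45 0 0;-2.9 -0.45 0 0;-3.6 -0.45 0 0;-4.3 -0.45 0 0;-5 -0.45 0 0;-5.7 -0.45 0 0",
)

```text
time_s: 10.58
tcp_pos: [0.6087, -0.0274, 0.0377]
eef_rot: [-180.0, -0.0, -6.9]
contact_force: [-0.6, 0.2, 0.8]
gripper_width: 0.0176
```

```bash
python3 st.py
```

```text
10.575 [[-13.2  -0. ]] 37.7 [-1.80e+02 -2.00e-02 -6.92e+00] [-0.6  0.2  0.8]
```

Request:
drive_tool(
  plan="-0.7 0 0 0;-1.4 0 0 0;-2.1 0 0 0;-2.8 0 0 0;-3.5 0 0 0;-3.9 0 0 0;-3.9 0 0 0",
)

```text
time_s: 11.45
tcp_pos: [0.57, -0.0227, 0.0377]
eef_rot: [-180.0, -0.0, -6.9]
contact_force: [0.4, 0.1, -0.9]
gripper_width: 0.0175
```

```bash
python3 st.py
```

```text
11.45 [[25.7  0.1]] 37.7 [-180.     -0.     -6.91] [ 0.4  0.1 -0.9]
```

Request:
drive_tool(
  plan="0.5 0 0 0;0.8 0 -2 0;0.8 0 -5 0;5 -1 -7 0;10 -2 -7 0;15 -3 -7 0;20 -4.8 -7 0;21.6 -4.8 -6 0",
)

```text
time_s: 12.45
tcp_pos: [0.7935, -0.0006, 0.0968]
eef_rot: [-180.0, -0.1, -6.9]
contact_force: [-0.2, -0.7, -0.5]
gripper_width: 0.0177
```

```bash
python3 - <<'E'
import st
from h import *
s=cap('scene'); d=cap('side')
b=cv2.resize(s['frame'][168:264,200:296,::-1],(400,400),interpolation=cv2.INTER_CUBIC); e=cv2.resize(d['frame'][170:250,210:290,::-1],(400,400),interpolation=cv2.INTER_CUBIC)
cv2.imwrite('pics/g.png',np.hstack([b,e]))
E
```

```text
12.45 [[-193.4  -49.1]] 96.8 [-1.80e+02 -8.00e-02 -6.89e+00] [-0.2 -0.7 -0.5]
```

View pics/g.png

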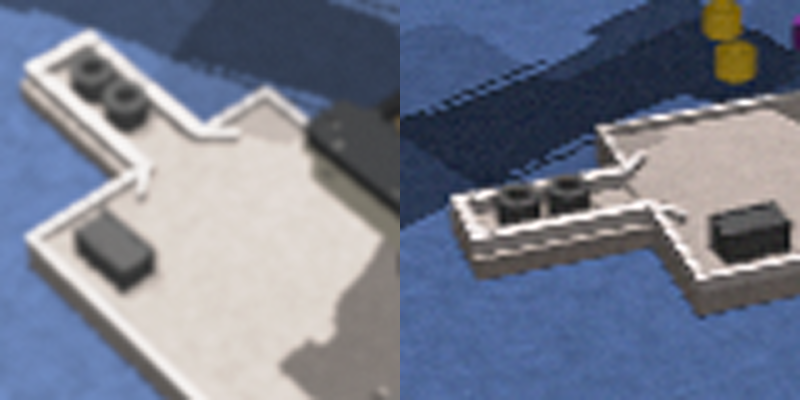

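Rings A and B lie flat in the slot, at left-crop (92,75) and (126,102). The block is in place. Now C.

Request:
drive_tool(
  plan="0 0.05 2.5 0;0 0.05 5 0;0 0.05 6 0;-0.7 0.05 6 0;-1.4 0.05 6 0;-2.1 0.1 6 0;-2.8 0.35 6 0;-3.6 0.7 6 0",
)

```text
time_s: 13.55
tcp_pos: [0.7539, -0.0037, 0.0383]
eef_rot: [-180.0, -0.1, -6.9]
contact_force: [1.1, 0.1, 0.3]
gripper_width: 0.0174
```

Request:
drive_tool(
  plan="-0.9 0.45 0 0;-1.8 0.9 0 0;-2.7 1.3 0 0;-3.6 1.75 0 0;-4.5 2.2 0 0;-5.4 2.65 0 0;-6.3 3.1 0 0;-7.2 3.5 0 0",
)

```text
time_s: 14.55
tcp_pos: [0.6775, -0.03, 0.0376]
eef_rot: [180.0, -0.0, -6.9]
contact_force: [1.5, 0.4, 0.6]
gripper_width: 0.0172
```

```bash
python3 - <<'E'
import st
from h import *
c=cap('wrist'); cv2.imwrite('pics/i.png',c['frame'][100:384,:,::-1])
E
```

```text
14.55 [[-81.8  -5.8]] 37.6 [180.    -0.    -6.92] [1.5 0.4 0.6]
```

View pics/i.png

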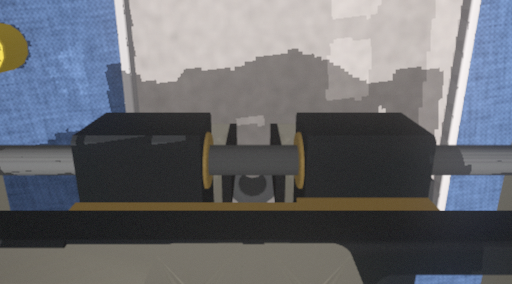

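Ring C is cradled at (253,185).

Request:
drive_tool(
  plan="-0.8 0.4 0 0;-1.6 0.55 0 0;-2.3 0.55 0 0;-3 0.55 0 0;-3.7 0.55 0 0;-4.4 0.55 0 0;-5.1 0.55 0 0;-5.1 0.55 0 0",
)

```text
time_s: 15.6
tcp_pos: [0.6263, -0.0291, 0.0376]
eef_rot: [180.0, 0.0, -6.9]
contact_force: [-0.3, -0.1, -1.1]
gripper_width: 0.0177
```

```bash
python3 st.py
```

```text
15.6 [[-30.9  -0.5]] 37.6 [ 1.80e+02  2.00e-02 -6.91e+00] [-0.3 -0.1 -1.1]
```

Request:
drive_tool(
  plan="-0.6 0.05 0 0;-1.2 0.05 0 0;-1.8 0.05 0 0;-2.4 0.05 0 0;-3 0.05 0 0;-3.5 0.05 0 0;-3.7 0.05 0 0;-3.7 0.05 0 0",
)

```text
time_s: 16.6
tcp_pos: [0.59, -0.0251, 0.0376]
eef_rot: [180.0, 0.0, -6.9]
contact_force: [-0.1, 0.3, 0.2]
gripper_width: 0.0178
```

Request:
drive_tool(
  plan="0.5 0 0 0;0.8 0 -2 0;0.8 0 -5 0;4 0 -8 0;9 0 -11 0;14 0 -14 0;18 0 -16 0;18 0 -16 0",
)

```text
time_s: 17.6
tcp_pos: [0.7717, -0.0476, 0.1979]
eef_rot: [180.0, -0.1, -7.0]
contact_force: [-0.1, -0.0, -1.4]
gripper_width: 0.0173
```

```bash
python3 - <<'E'
import st
from loc import *
P=st.P
s=cap('scene'); d=cap('side')
b=cv2.resize(s['frame'][168:264,200:296,::-1],(400,400),interpolation=cv2.INTER_CUBIC); e=cv2.resize(d['frame'][170:250,210:290,::-1],(400,400),interpolation=cv2.INTER_CUBIC)
cv2.imwrite('pics/j.png',np.hstack([b,e]))
for x in (80,52,24): print((proj(s,t2w(P,[(x,0)],.036))-[200,168]+.5)*400/96)
E
```

```text
17.6 [[-177.4    0.2]] 197.9 [ 1.80e+02 -1.10e-01 -6.97e+00] [-0.1 -0.  -1.4]
[[88.25044272 64.98561048]]
[[117.00791594  89.50846606]]
[[146.60960016 114.74841404]]
```

View pics/j.png

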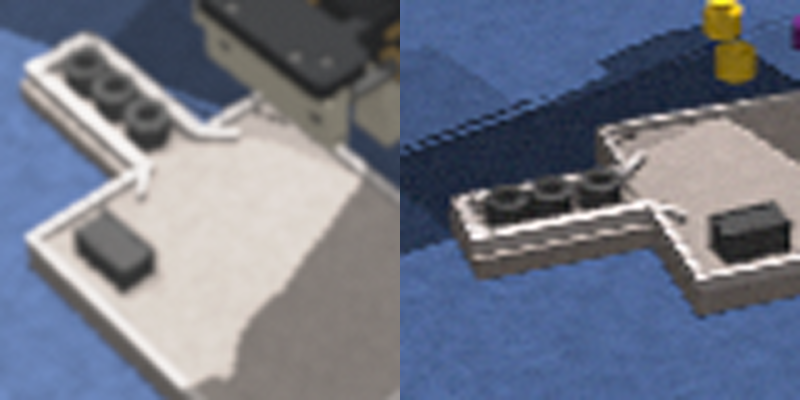

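```bash
python3 - <<'E'
from loc import *
import st; P=st.P
s=cap('scene'); d=cap('side')
o=[]
for c,(a,b) in ((s,(202,172)),(d,(220,195))):
    k=10; n=40; im=cv2.resize(c['frame'][b:b+n,a:a+n,::-1],None,fx=k,fy=k,interpolation=cv2.INTER_CUBIC)
    pp=P
    for x,z,col in ((24,.036,(0,0,255)),(24,.016,(0,255,0))):
        C=np.c_[x+14*np.cos(th),14*np.sin(th)]; q=((proj(c,t2w(pp,C,z))-[a,b]+.5)*k).astype(np.int32); cv2.polylines(im,[q],True,col,1)
    o.append(im)
cv2.imwrite('pics/k.png',np.hstack(o))
E
```

```text
17.7 [[-1.743e+02  1.000e-01]] 196.3 [ 1.7999e+02  9.0000e-02 -6.9600e+00] [ 0.1 -0.3 -0.2]
```

View pics/k.png

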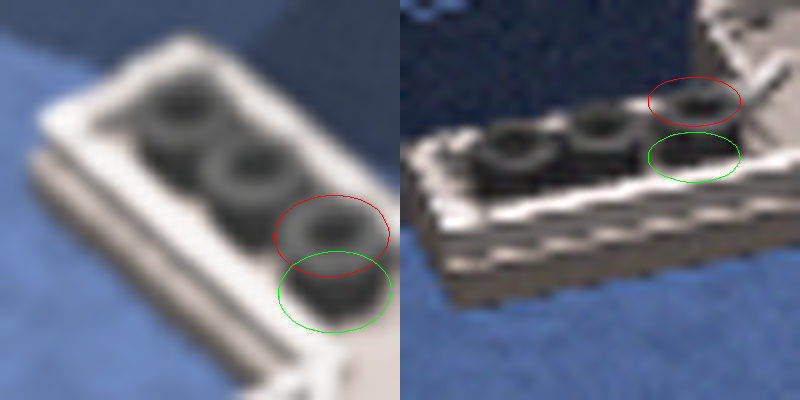

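Final zoom: all three rings are flat in the slot, at (180,105), (260,165) and (335,233) in the scene half. C matches the overlay for flat on the floor at x ≈ 22–24 mm. The side view agrees within about half a pixel (~1–2 mm). The gripper is clear, so I hand in.

```bash
python3 -c "
from plant import r
print(r.close_job())"
```

```text
the job is handed in; nothing more can be done
None
```

I swept all three dark ring cores one at a time through the gate, with the half-open fingertips cradling each core about 10 mm above the deck. The job is handed in; it took about 18 s of robot time and returned no verdict.

- **Rings in the slot:** the last pictures show them flat in a row, at roughly x ≈ 80, 52 and 22–24 mm. These positions come from the images and the finger position, to about 2–3 mm, and they are inside the 10–94 mm limits.
- **Last core in the side view:** it sat about half a pixel (1–2 mm) off my overlay, which is within the calibration error. It appeared flat and fully past the step.
- **Everything else:** the rectangular core looked unmoved in the last pictures. The pushes stayed well clear of the bench items and the yellow and purple look-alikes, but I did not measure the flux bottle, screwdriver or bin again at the end.
- **Forces and clearance:** the contact-force readings I took stayed within about 2 N. The gripper was raised clear of everything at hand-in.

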